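# Uncover the air valve box and shut the red valve

### The job

Push the yellow cover of the air valve box all the way back so that the two valve handles come into view, then push the red handle fully shut, a quarter turn clockwise as seen from above, until it lies across its pipe at its stop. Only push with the fingertips or the outside of the fingers: do not pinch the handle, and do not shift the blue handle or any of the things standing about. Leave the cover back, and finish clear of everything.

Things in the scene. Friction and masses are not known exactly. Their poses are not given: they have to be found in the camera images.
- valve_box: low grey sheet-steel air valve box, fixed, 250 mm (its x) by 270 mm (its y), turned up to 15 degrees. Origin at worktop level under the middle of the valve bay; x to the box's back, y to the left, z up. The bay is an open well inside x -60..60, y -130..130 mm, both handle axes at x = 35. Behind it (x 65..185) is a closed deck, 79 mm high. Rails 92 mm high run along the ends at y = +-137 mm
- rim_front (a point): the middle of the top outer edge of the bay's front wall, 80 mm above the worktop; the bay's walls are 5 mm thick and 80 mm high
- cover (a joint): yellow sliding cover over the bay, 130 mm (box x) by 262 mm (box y) by 20 mm, underside 82 and top 102 mm above the worktop. Value in m: 0 closed, 0.125 fully back at its stop over the rear deck; slides along the box's +x; starts at 0 to 0.015. Takes about 2.5 N to push, stays where it is left, cannot lift off its rails
- cover_front (a point): the middle of the cover's front face (the upright, 20 mm high face towards the robot), 92 mm above the worktop; moves with the cover. With the cover at 0 the face is flush with the outside of the box's front wall
- red_handle (a joint): turn of the red handle in rad: 0 open (points to the box's front, -x), 1.571 fully shut at its stop (points to the box's left, +y, across its pipe). It turns clockwise seen from above, the free end sweeping left and then to the back. Starts at 0 to 0.25; about 3 N at 45 mm from the axis moves it; stays where it is left
- red_pivot (a point): on the red handle's upright turning axis, mid-thickness, 67 mm above the worktop. The handle is a lever with a red plastic sleeve 14 mm wide and 14 mm thick (60 to 74 mm above the worktop), 20 to 66 mm from this axis. Brass parts beneath it stay below 50 mm. The two axes stand 100 mm apart along the box's y; which is the left one varies. The red valve is the one to shut.
- red_tip (a point): the free end of the red handle, 66 mm from its turning axis, mid-thickness
- blue_handle (a joint): turn of the blue handle, same sense, starts between 0 and 0.25 (open); to be left alone
- blue_pivot (a point): on the blue handle's upright turning axis, mid-thickness, 67 mm above the worktop. The handle is a lever with a blue plastic sleeve 14 mm wide and 14 mm thick (60 to 74 mm above the worktop), 20 to 66 mm from this axis. Brass parts beneath it stay below 50 mm. The two axes stand 100 mm apart along the box's y; which is the left one varies. The blue valve stays open.
- blue_tip (a point): the free end of the blue handle, 66 mm from its turning axis, mid-thickness
- oil_bottle: small white oil bottle with a red spout, 54 mm across, 126 mm tall; origin under its centre; leave alone
- layout_tin: round blue tin, 66 mm across, 37 mm high; origin under its centre; leave alone
- setup_block: steel block with holes, 51x76x25 mm, near the right end of the valve box; origin under its centre; leave alone
- collet: steel collet standing upright, 33 mm across, 40 mm high, near the left end of the valve box; origin under its centre; leave alone
- flange_nut: dark flange nut, 24 mm across, 14 mm high, in front of the valve box; origin under its centre; leave alone
- brass_hammer: brass hammer with a wooden handle, 204 mm long, 29 mm high, lying on the right; leave alone
- end_mill_tube: clear plastic tube with a red cap, 82 mm long, 18 mm thick, near the left end of the valve box; leave alone

How it is judged (in metres and radians):
On the way, in this order (a step that is already met when the one before it is completed fails the run):
1. the cover is pushed back, the red handle still open (value of joint cover above 0.11 m and value of joint red_handle below 0.6 rad), for 0.2 s.
2. the red handle is pushed shut (value of joint red_handle above 1.45 rad), for 0.2 s.
At the end, for the whole second after the job is handed in: cover back by more than 110 of its 125 mm, red handle turned past 1.45 of 1.571 rad, both at rest; blue handle's end within 10 mm and every loose bystander within 20 mm of where it began (value of joint cover above 0.11 m and value of joint red_handle above 1.45 rad and velocity of joint red_handle below 0.05 rad/s and velocity of joint cover below 0.01 m/s and not (distance of blue_tip from where it was at the start of the episode above 0.01 m) and not (distance of any of oil_bottle, layout_tin, setup_block, collet, flange_nut, brass_hammer, end_mill_tube from where it was at the start of the episode above 0.02 m)); the robot touches nothing.
It fails at once if the red handle is pinched: both long sides of its sleeve pressed by the fingers with over 8 N at once (contact force between the fingers and red_handle_c3 above 8 N and contact force between the fingers and red_handle_c4 above 8 N).
It fails at once if the blue handle is shifted (distance of blue_tip from where it was at the start of the episode above 0.01 m).
It fails at once if a bystander is moved, lifted or carried (distance of any of oil_bottle, layout_tin, setup_block, collet, flange_nut, brass_hammer, end_mill_tube from where it was at the start of the episode above 0.02 m).
It also fails if it takes over 45 s, if anything falls off the work surface, if the arm or the gripper's body presses on something with over 40 N, if the wrist force passes 120 N, or if a joint passes its speed limit or range.

### The arm

A 6-joint arm with a two-finger parallel gripper is mounted at the origin on a cart in front of the work surface, level with it; the furniture and walls round the work are solid. World frame = base frame: x ahead of the robot, y to its left, z up, the work surface at z = 0. Lengths are in mm, angles in rad, forces in N, time in s.
With the tool pointing down it reaches from about 300 to 775 mm from the base axis. Payload 14.6 kg.
Tool frame: the origin (TCP) lies at the very end of the fingers, on their centre line; the grasp point (between the pads) lies 19 mm behind it; z points along the fingers, y is the line along which they close (so a half turn about z gives the same grasp; the last joint's range is limited). The gripper opens to 94 mm and grips with 3 to 60 N. Pads are 16 mm wide; open, the fingers measure 119 mm over their backs; the gripper's body (75 mm by 177 mm) begins 78 mm behind the grasp point.
Start: joints at [1.114, 0.3, 1.521, -0, 1.321, -0.067], TCP at [208.998, 508.733, 205.446] pointing down, gripper open.
Joint ranges: [-3.03, 3.03], [-0.79, 2.21], [0.23, 2.52], [-1.04, 4.18], [0, 3.07], [-2.55, 2.55]. Speed limits (rad/s): [2.22, 2.22, 2.57, 3.14, 3.14, 3.14].

### API

Orientations are given as [roll, pitch, yaw] about the fixed x, y, z axes, in that order (R = Rz(yaw) Ry(pitch) Rx(roll)).
In Python, from cell import manip gives the robot as it stands. The module is installed in compiled form; this text tells all that it offers.
- The arm moves only by the shell command python3 -m inch 'ROWS' [FORCE]. ROWS is JSON, a list of rows, each an object of numbers: "gripper": the opening, from 0 (shut) to 1 (fully open); "dx", "dy", "dz": the shift along the world's x, y, z in m; "wx", "wy", "wz": the turn, a rotation vector about the world's x, y, z in degrees. A call has exactly 5 rows; each row is the pose to reach, as a shift and turn from the pose commanded when the call began; what a row does not reach only later rows make up. A row lasts 1/12 s, in which the tool goes at most 41.7 mm and 7.16 degrees, less where a joint would pass 70% of its speed; a pose out of reach is approached as far as the arm can. A call with a gripper value outside its range is refused whole. The fingers move at their own pace and stop on an object; FORCE is the grip in N (left out, the last holds). Time passes only in rows, so rows that repeat a pose let the fingers close, or fill a call up. It gives the time, the measured TCP pose, the force, the opening and the grip force at its end, in the units of the state.
- manip.read_state(): the state, without advancing time (a new reading comes with each control period).
- manip.camera(name): name is "side" or "top"; returns the picture (400x640x3 uint8, blue, green, red); there is no depth.
- manip.camera_info(name): a dict with "camera_matrix" (3x3 intrinsics, pixels), "R" (3x3) and "t" (3): a world point X has camera coordinates R X + t. Camera axes: x right, y down, z forward; pixel columns grow to the right and rows downward; lengths in mm; the calibration is good to about 2 mm. A picture is of the moment at which its call begins. camera_info takes no time and is no camera call.
- manip.sign_off(): hands the job in; it is judged then, once.
The state is a dict: "clock": time; "joints": joint angles; "qd": joint speeds; "effort": joint torques, N m; "eef_pos": TCP position; "eef_rot": TCP orientation; "wrist_force": force on the tool from outside, world axes, zero at the start; "moment": the same for the moment, N m; "finger_gap": finger opening in mm; "finger_force": force on a finger pad.
Only numpy, scipy, OpenCV 4.12 (cv2) and the standard library are available. Lean on these libraries where they do the work, as an engineer would, in place of code of your own. Each camera call takes 0.05 s, during which the arm holds its last target. There are 200 camera calls.

## Working session

There is one attempt and no reset: what is moved stays moved. The work goes in short steps, Python scripts to look and compute and a shell command to move; the robot and the scene stay as the last step left them, time stands still between calls to the robot, and variables do not carry over. Pictures are saved under pics/ and viewed, at most 10 in all, crops included, and the job is handed in when it is done.

```bash
mkdir -p pics
python3 - <<'E'
from cell import manip
import cv2
for n in("top","side"):
    cv2.imwrite(f"pics/{n}0.png",manip.camera(n))
    i=manip.camera_info(n);print(n,i)
s=manip.read_state();print(s["eef_pos"],s["eef_rot"],s["finger_gap"],s["clock"])
E
```

```text
top {'camera_matrix': array([[404.17034529,   0.        , 319.04863424],
       [  0.        , 404.17034529, 198.96287485],
       [  0.        ,   0.        ,   1.        ]]), 'R': array([[ 0.00962417, -0.99994586,  0.00395523],
       [-0.99194434, -0.01004663, -0.12627549],
       [ 0.12630839, -0.00270807, -0.99198733]]), 't': array([ -13.93300376,  519.45024037, 1273.59224155])}
side {'camera_matrix': array([[480.05615594,   0.        , 321.9766324 ],
       [  0.        , 480.05615594, 196.00385355],
       [  0.        ,   0.        ,   1.        ]]), 'R': array([[-0.99946642,  0.02847821, -0.01599562],
       [ 0.02945592,  0.5742365 , -0.81815939],
       [-0.01411445, -0.818194  , -0.57476896]]), 't': array([ 508.95205946,   49.65974398, 1436.70478357])}
[208.89450971 508.53177116 204.94216141] [-3.14054634e+00 -8.53997867e-05  2.75181387e+00] 93.9188202348323 0.1
```

View pics/top0.png

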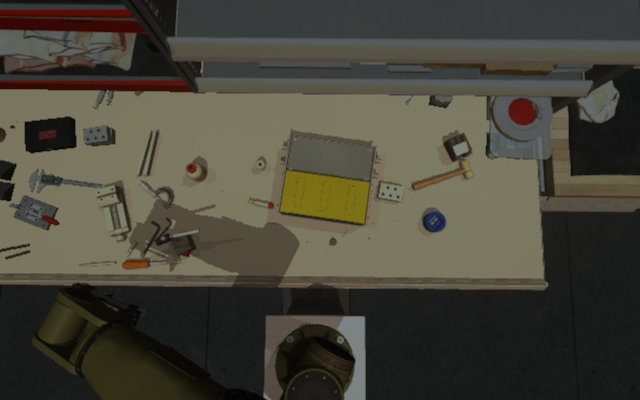

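View pics/side0.png

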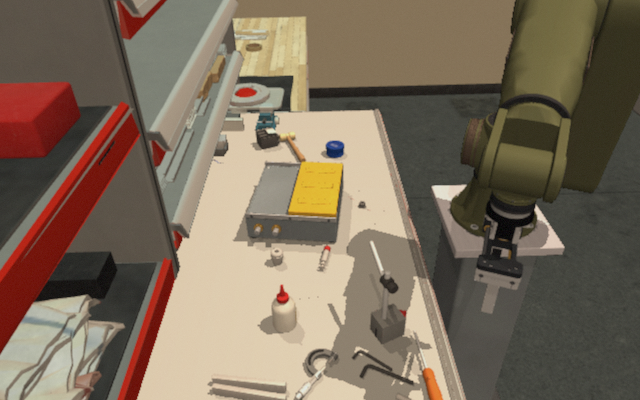

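The top view shows the yellow cover with corners near (285,170), (370,182), (364,224) and (280,212). The nut is at (333,241), the tube at (260,203), the collet at (260,163) and the block at (391,190). In the side view the cover is near (317,187).

```bash
cat > h.py <<'E'
import cv2,numpy as np
from cell import manip
def unproj(n,uv,z):
    i=manip.camera_info(n);K,R,t=i["camera_matrix"],i["R"],i["t"]
    d=(R.T@np.linalg.inv(K)@np.c_[np.reshape(uv,(-1,2)),np.ones(np.size(uv)//2)].T).T
    c=-R.T@t
    return c+d*((z-c[2])/d[:,2])[:,None]
def cover(n):
    im=cv2.imread(n) if n.endswith("png") else manip.camera(n)
    h=cv2.cvtColor(im,cv2.COLOR_BGR2HSV)
    m=cv2.inRange(h,(20,150,60),(35,255,255))
    cs,_=cv2.findContours(m,cv2.RETR_EXTERNAL,cv2.CHAIN_APPROX_NONE)
    return max(cs,key=cv2.contourArea).reshape(-1,2)
E
python3 - <<'E'
from h import *
w=unproj("top",cover("pics/top0.png").astype(float),102)[:,:2]
r=cv2.minAreaRect(w.astype(np.float32));print(r,cv2.boxPoints(r))
c=np.array(r[0])
for n,uv,z in(("nut",(333,241),7),("block",(391,190),25),("tube",(260,203),9),("collet",(260,163),40),("tubeend",(272,205),9)):print(n,unproj("top",np.array(uv,float),z)[0])
E
```

```text
((519.0723266601562, -25.136459350585938), (262.46771240234375, 131.1748809814453), 82.16446685791016) [[ 436.20612 -146.20352]
 [ 566.1563  -164.08658]
 [ 601.93854   95.9306 ]
 [ 471.98834  113.81366]]
nut [385.40876201 -55.60749876   7.        ]
block [ 552.44405698 -243.38294129   25.        ]
tube [507.27376461 185.0478555    9.        ]
collet [634.53979801 184.25130655  40.        ]
tubeend [501.05878173 145.47106308   9.        ]
```

Box yaw is -7.84° and the fitted cover measures 262 x 131 mm, which matches the given size. The front face middle is about (455,-16). I'll close the gripper and approach a point in front of it, around (425,-12).

```bash
python3 -m inch '[{"gripper":0,"dx":0.015,"dy":-0.035,"wz":4},{"gripper":0,"dx":0.03,"dy":-0.07,"wz":8},{"gripper":0,"dx":0.045,"dy":-0.105,"wz":12},{"gripper":0,"dx":0.06,"dy":-0.14,"wz":14.5},{"gripper":0,"dx":0.075,"dy":-0.175,"wz":14.5}]' 20
python3 -m inch '[{"gripper":0,"dx":0.015,"dy":-0.035},{"gripper":0,"dx":0.03,"dy":-0.07},{"gripper":0,"dx":0.045,"dy":-0.105},{"gripper":0,"dx":0.06,"dy":-0.14},{"gripper":0,"dx":0.075,"dy":-0.175}]'
python3 -m inch '[{"gripper":0,"dx":0.015,"dy":-0.035},{"gripper":0,"dx":0.03,"dy":-0.07},{"gripper":0,"dx":0.045,"dy":-0.105},{"gripper":0,"dx":0.06,"dy":-0.14},{"gripper":0,"dx":0.068,"dy":-0.17}]'
```

```text
validation failed for argument at $[0]...
validation failed for argument at $[0]...
validation failed for argument at $[0]...
```

```bash
python3 -m inch '[{"gripper":0,"dx":0.015,"dy":-0.035,"dz":0,"wx":0,"wy":0,"wz":4},{"gripper":0,"dx":0.03,"dy":-0.07,"dz":0,"wx":0,"wy":0,"wz":8},{"gripper":0,"dx":0.045,"dy":-0.105,"dz":0,"wx":0,"wy":0,"wz":12},{"gripper":0,"dx":0.06,"dy":-0.14,"dz":0,"wx":0,"wy":0,"wz":14.5},{"gripper":0,"dx":0.075,"dy":-0.175,"dz":0,"wx":0,"wy":0,"wz":14.5}]' 20
```

```text
clock: 0.52
eef_pos: [284.1, 332.0, 205.2]
eef_rot: [-3.141, -0.0, 3.008]
wrist_force: [0.9, 0.1, 0.4]
finger_gap: 64.4
finger_force: 0.0
```

```bash
python3 -m inch '[{"gripper":0,"dx":0.015,"dy":-0.035,"dz":0,"wx":0,"wy":0,"wz":0},{"gripper":0,"dx":0.03,"dy":-0.07,"dz":0,"wx":0,"wy":0,"wz":0},{"gripper":0,"dx":0.045,"dy":-0.105,"dz":0,"wx":0,"wy":0,"wz":0},{"gripper":0,"dx":0.06,"dy":-0.14,"dz":0,"wx":0,"wy":0,"wz":0},{"gripper":0,"dx":0.075,"dy":-0.175,"dz":0,"wx":0,"wy":0,"wz":0}]'
python3 -m inch '[{"gripper":0,"dx":0.015,"dy":-0.035,"dz":0,"wx":0,"wy":0,"wz":0},{"gripper":0,"dx":0.03,"dy":-0.07,"dz":0,"wx":0,"wy":0,"wz":0},{"gripper":0,"dx":0.045,"dy":-0.105,"dz":0,"wx":0,"wy":0,"wz":0},{"gripper":0,"dx":0.06,"dy":-0.14,"dz":0,"wx":0,"wy":0,"wz":0},{"gripper":0,"dx":0.065,"dy":-0.17,"dz":0,"wx":0,"wy":0,"wz":0}]'
```

```text
clock: 0.93
eef_pos: [359.1, 156.9, 205.5]
eef_rot: [3.142, 0.0, 3.005]
wrist_force: [1.2, 0.7, 0.1]
finger_gap: 30.6
finger_force: 0.0
clock: 1.35
eef_pos: [424.8, -13.7, 205.3]
eef_rot: [-3.141, 0.0, 3.004]
wrist_force: [1.5, -0.7, -0.1]
finger_gap: 0.8
finger_force: 0.0
```

```bash
python3 -m inch '[{"gripper":0,"dx":0,"dy":0,"dz":-0.03,"wx":0,"wy":0,"wz":0},{"gripper":0,"dx":0,"dy":0,"dz":-0.06,"wx":0,"wy":0,"wz":0},{"gripper":0,"dx":0,"dy":0,"dz":-0.09,"wx":0,"wy":0,"wz":0},{"gripper":0,"dx":0,"dy":0,"dz":-0.115,"wx":0,"wy":0,"wz":0},{"gripper":0,"dx":0.01,"dy":-0.001,"dz":-0.115,"wx":0,"wy":0,"wz":0}]'
python3 -m inch '[{"gripper":0,"dx":0.010,"dy":-0.001,"dz":0,"wx":0,"wy":0,"wz":0},{"gripper":0,"dx":0.02,"dy":-0.003,"dz":0,"wx":0,"wy":0,"wz":0},{"gripper":0,"dx":0.035,"dy":-0.005,"dz":0,"wx":0,"wy":0,"wz":0},{"gripper":0,"dx":0.05,"dy":-0.007,"dz":0,"wx":0,"wy":0,"wz":0},{"gripper":0,"dx":0.065,"dy":-0.009,"dz":0,"wx":0,"wy":0,"wz":0}]'
```

```text
clock: 1.77
eef_pos: [430.7, -12.0, 86.0]
eef_rot: [-3.141, -0.008, 3.005]
wrist_force: [-0.9, -0.4, 0.1]
finger_gap: 0.6
finger_force: 0.0
clock: 2.18
eef_pos: [498.7, -21.2, 89.7]
eef_rot: [-3.142, -0.003, 3.005]
wrist_force: [-4.0, 0.4, 0.2]
finger_gap: 0.5
finger_force: 1.8
```

Run:
```python
from h import *
w=unproj("side",cover("side").astype(float),102)[:,:2]
r=cv2.minAreaRect(w.astype(np.float32));print(r,cv2.boxPoints(r))
s=manip.read_state();print(s["eef_pos"],s["wrist_force"])
```

```text
((586.6721801757812, 75.90599060058594), (51.45037841796875, 129.6491241455078), 81.61456298828125) [[518.7891    59.909286]
 [647.0522    41.00235 ]
 [654.55524   91.902695]
 [526.2922   110.80963 ]]
[501.00815747 -21.61685496  90.05920848] [ 0.51367872 -0.60872078  0.30139772]
```

```bash
python3 -m inch '[{"gripper":0,"dx":0.01,"dy":-0.001,"dz":0,"wx":0,"wy":0,"wz":0},{"gripper":0,"dx":0.022,"dy":-0.003,"dz":0,"wx":0,"wy":0,"wz":0},{"gripper":0,"dx":0.034,"dy":-0.005,"dz":0,"wx":0,"wy":0,"wz":0},{"gripper":0,"dx":0.044,"dy":-0.006,"dz":0,"wx":0,"wy":0,"wz":0},{"gripper":0,"dx":0.052,"dy":-0.007,"dz":0,"wx":0,"wy":0,"wz":0}]'
python3 -m inch '[{"gripper":0,"dx":0.003,"dy":0,"dz":0,"wx":0,"wy":0,"wz":0},{"gripper":0,"dx":0.005,"dy":-0.001,"dz":0,"wx":0,"wy":0,"wz":0},{"gripper":0,"dx":0.007,"dy":-0.001,"dz":0,"wx":0,"wy":0,"wz":0},{"gripper":0,"dx":0.008,"dy":-0.001,"dz":0,"wx":0,"wy":0,"wz":0},{"gripper":0,"dx":0.009,"dy":-0.001,"dz":0,"wx":0,"wy":0,"wz":0}]'
```

```text
clock: 2.65
eef_pos: [550.7, -28.3, 89.9]
eef_rot: [-3.141, -0.002, 3.005]
wrist_force: [-3.1, -2.0, -0.5]
finger_gap: 0.7
finger_force: 1.5
clock: 3.07
eef_pos: [559.8, -29.3, 90.4]
eef_rot: [-3.141, -0.0, 3.005]
wrist_force: [-3.3, -0.4, -1.0]
finger_gap: 0.4
finger_force: 1.3
```

```bash
python3 -m inch '[{"gripper":0,"dx":0.002,"dy":0,"dz":0,"wx":0,"wy":0,"wz":0},{"gripper":0,"dx":0.003,"dy":0,"dz":0,"wx":0,"wy":0,"wz":0},{"gripper":0,"dx":0.004,"dy":0,"dz":0,"wx":0,"wy":0,"wz":0},{"gripper":0,"dx":0.005,"dy":0,"dz":0,"wx":0,"wy":0,"wz":0},{"gripper":0,"dx":0.006,"dy":0,"dz":0,"wx":0,"wy":0,"wz":0}]'
```

```text
clock: 3.48
eef_pos: [566.1, -29.3, 90.6]
eef_rot: [-3.142, 0.0, 3.005]
wrist_force: [-3.1, -1.1, 0.4]
finger_gap: 0.2
finger_force: 1.3
```

```bash
python3 -m inch '[{"gripper":0,"dx":0.001,"dy":0,"dz":0,"wx":0,"wy":0,"wz":0},{"gripper":0,"dx":0.002,"dy":0,"dz":0,"wx":0,"wy":0,"wz":0},{"gripper":0,"dx":0.003,"dy":0,"dz":0,"wx":0,"wy":0,"wz":0},{"gripper":0,"dx":0.004,"dy":0,"dz":0,"wx":0,"wy":0,"wz":0},{"gripper":0,"dx":0.005,"dy":0,"dz":0,"wx":0,"wy":0,"wz":0}]'
```

```text
clock: 3.9
eef_pos: [570.2, -29.3, 90.4]
eef_rot: [-3.141, -0.003, 3.005]
wrist_force: [-17.6, -1.8, 10.0]
finger_gap: 0.8
finger_force: 8.4
```

The cover is at its stop. I'll back away and look into the bay.

```bash
python3 -m inch '[{"gripper":0,"dx":-0.02,"dy":0.003,"dz":0,"wx":0,"wy":0,"wz":0},{"gripper":0,"dx":-0.04,"dy":0.005,"dz":0.02,"wx":0,"wy":0,"wz":0},{"gripper":0,"dx":-0.075,"dy":0.01,"dz":0.04,"wx":0,"wy":0,"wz":0},{"gripper":0,"dx":-0.11,"dy":0.014,"dz":0.06,"wx":0,"wy":0,"wz":0},{"gripper":0,"dx":-0.145,"dy":0.02,"dz":0.08,"wx":0,"wy":0,"wz":0}]'
python3 - <<'E'
from h import *
t=manip.camera("top");s=manip.camera("side")
cv2.imwrite("pics/top1.png",t);cv2.imwrite("pics/side1.png",s)
a=cv2.resize(t[130:250,250:410],None,fx=4,fy=4,interpolation=cv2.INTER_CUBIC)
cv2.imwrite("pics/top1c.png",a)
b=cv2.resize(s[140:260,230:390],None,fx=4,fy=4,interpolation=cv2.INTER_CUBIC)
cv2.imwrite("pics/side1c.png",b)
print(manip.read_state()["eef_pos"])
E
```

```text
clock: 4.32
eef_pos: [424.7, -9.1, 171.0]
eef_rot: [3.141, 0.001, 3.005]
wrist_force: [0.4, -0.0, 1.2]
finger_gap: 0.3
finger_force: 0.0
[424.69290213  -8.65462228 174.11272957]
```

View pics/top1c.png

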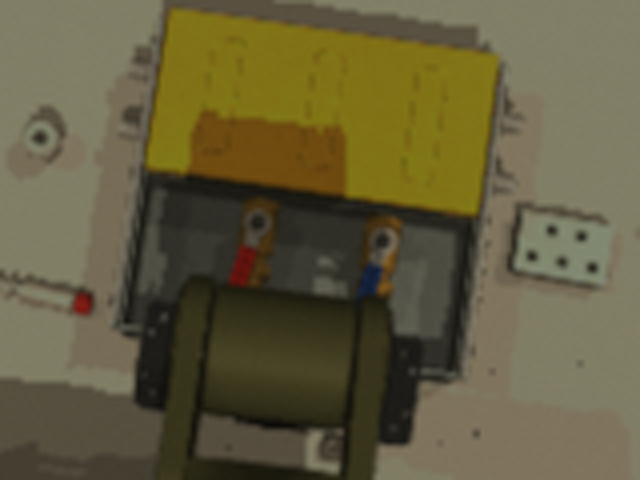

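View pics/side1c.png

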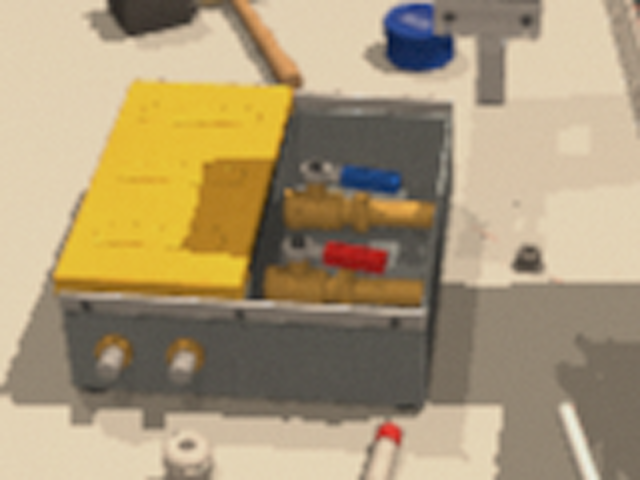

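The red valve is the left one. In the side crop the red pivot is at (298,245) and its tip at (388,258), with the blue pivot at (320,170). In the top crop the pivots are at (258,222) for red and (382,241) for blue. The cover is fully back.

Run:
```python
from h import *
T=lambda x,y:np.array([250+x/4,130+y/4]);S=lambda x,y:np.array([230+x/4,140+y/4])
ex=np.array([.9907,-.1364]);ey=np.array([.1364,.9907]);o=np.array([519.07,-25.14])
for k,n,p,z in(("Rp","top",T(258,222),75),("Bp","top",T(382,241),75),("Rp","side",S(298,245),75),("Bp","side",S(320,170),75),("Rtip","side",S(387,258),67),("Btip","side",S(401,182),67),("Rmid","top",T(243,267),74),("Bmid","top",T(372,283),74)):
    w=unproj(n,p,z)[0][:2];d=w-o;print(k,n,w.round(1),"box",(d@ex).round(1),(d@ey).round(1))
def W(x,y): return (o+x*ex+y*ey).round(1)
for th in(0.2,.6,1.0,1.3,1.571):
  c,s=np.cos(th),np.sin(th);n=np.array([s,c]);r=47
  q=np.array([35,50])+r*np.array([-c,s])-(7+8*abs(s)+12.5*abs(c))*n
  print(th,q.round(1),W(*q))
print("entry",W(-15,5))
```

```text
Rp top [556.7   6. ] box 33.0 36.0
Bp top [542.6 -91.4] box 32.4 -62.4
Rp side [558.5  17.8] box 33.2 47.9
Bp side [542.  -78.5] box 30.0 -49.7
Rtip side [495.3  25.8] box -30.5 47.2
Btip side [481.1 -70.9] box -31.3 -50.5
Rmid top [521.1  17.4] box -3.8 42.4
Bmid top [509.5 -83.7] box -1.5 -59.3
0.2 [-15.2  38.9] [509.3  15.5]
0.6 [-16.1  58.5] [511.1  35. ]
1.0 [-7.6 78.5] [522.2  53.7]
1.3 [ 5.  90.5] [536.4  63.8]
1.571 [20. 97.] [552.1  68.2]
entry [504.9 -18.1]
```

The two views agree if the pivots are at box (33,36) for red and (33,-62) for blue at z 67, with red turned about 0.17. I'll enter the bay between the handles at about (502,-26).

```bash
python3 -m inch '[{"gripper":0,"dx":0.039,"dy":-0.008,"dz":0,"wx":0,"wy":0,"wz":0},{"gripper":0,"dx":0.078,"dy":-0.017,"dz":0,"wx":0,"wy":0,"wz":0},{"gripper":0,"dx":0.078,"dy":-0.017,"dz":-0.03,"wx":0,"wy":0,"wz":0},{"gripper":0,"dx":0.078,"dy":-0.017,"dz":-0.06,"wx":0,"wy":0,"wz":0},{"gripper":0,"dx":0.078,"dy":-0.017,"dz":-0.08,"wx":0,"wy":0,"wz":0}]'
python3 - <<'E'
from h import *
s=manip.camera("side")
cv2.imwrite("pics/side2c.png",cv2.resize(s[140:260,230:390],None,fx=4,fy=4,interpolation=cv2.INTER_CUBIC))
print(manip.read_state()["eef_pos"])
E
```

```text
clock: 4.83
eef_pos: [504.2, -26.2, 87.4]
eef_rot: [3.141, -0.002, 3.005]
wrist_force: [-0.4, 0.6, -0.1]
finger_gap: 0.5
finger_force: 0.0
[502.49931819 -26.03593184  84.45636117]
```

View pics/side2c.png

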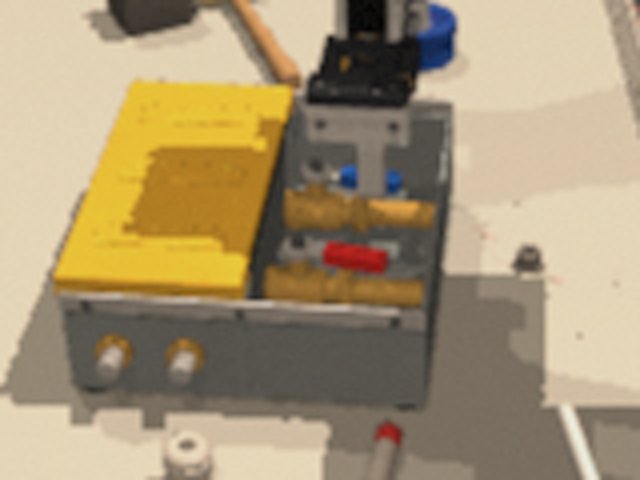

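The finger tip at crop (370,193) is between the handles and clear of blue. I'll lower it and start pushing left.

```bash
python3 -m inch '[{"gripper":0,"dx":0,"dy":0,"dz":-0.015,"wx":0,"wy":0,"wz":0},{"gripper":0,"dx":0,"dy":0,"dz":-0.022,"wx":0,"wy":0,"wz":0},{"gripper":0,"dx":0.002,"dy":0.01,"dz":-0.022,"wx":0,"wy":0,"wz":0},{"gripper":0,"dx":0.003,"dy":0.02,"dz":-0.022,"wx":0,"wy":0,"wz":0},{"gripper":0,"dx":0.004,"dy":0.028,"dz":-0.022,"wx":0,"wy":0,"wz":0}]'
python3 -m inch '[{"gripper":0,"dx":0,"dy":0.006,"dz":0,"wx":0,"wy":0,"wz":0},{"gripper":0,"dx":0,"dy":0.012,"dz":0,"wx":0,"wy":0,"wz":0},{"gripper":0,"dx":0.001,"dy":0.018,"dz":0,"wx":0,"wy":0,"wz":0},{"gripper":0,"dx":0.003,"dy":0.024,"dz":0,"wx":0,"wy":0,"wz":0},{"gripper":0,"dx":0.006,"dy":0.03,"dz":0,"wx":0,"wy":0,"wz":0}]'
```

```text
clock: 5.3
eef_pos: [508.7, 3.0, 69.4]
eef_rot: [3.141, 0.001, 3.005]
wrist_force: [-0.3, 0.5, 0.3]
finger_gap: 0.5
finger_force: 0.0
clock: 5.72
eef_pos: [514.3, 32.2, 68.8]
eef_rot: [-3.141, 0.001, 3.005]
wrist_force: [-1.2, -3.9, 4.2]
finger_gap: 0.5
finger_force: 2.1
```

```bash
python3 -m inch '[{"gripper":0,"dx":0.0,"dy":0,"dz":-0.006,"wx":0,"wy":0,"wz":0},{"gripper":0,"dx":0.006,"dy":0.008,"dz":-0.006,"wx":0,"wy":0,"wz":0},{"gripper":0,"dx":0.012,"dy":0.014,"dz":-0.006,"wx":0,"wy":0,"wz":0},{"gripper":0,"dx":0.019,"dy":0.018,"dz":-0.006,"wx":0,"wy":0,"wz":0},{"gripper":0,"dx":0.025,"dy":0.02,"dz":-0.006,"wx":0,"wy":0,"wz":0}]'
python3 - <<'E'
from h import *
s=manip.camera("side")
cv2.imwrite("pics/side3c.png",cv2.resize(s[140:260,230:390],None,fx=4,fy=4,interpolation=cv2.INTER_CUBIC))
print(manip.read_state()["eef_pos"])
E
```

```text
clock: 6.13
eef_pos: [539.5, 52.5, 62.2]
eef_rot: [3.142, -0.001, 3.005]
wrist_force: [-2.2, -1.4, -0.8]
finger_gap: 0.3
finger_force: 1.2
[540.29886909  52.55928467  62.32362517]
```

View pics/side3c.png

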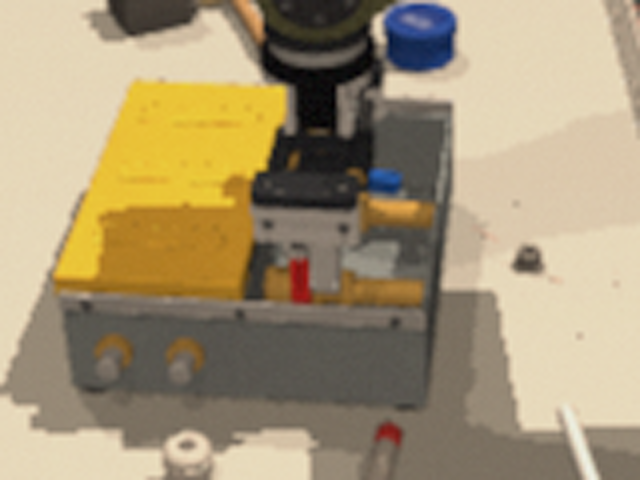

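The handle is nearly across, at crop (300,280), with the finger on its front side at (325,270). I'll push along box +x to the stop.

```bash
python3 -m inch '[{"gripper":0,"dx":0.003,"dy":0,"dz":0,"wx":0,"wy":0,"wz":0},{"gripper":0,"dx":0.005,"dy":0,"dz":0,"wx":0,"wy":0,"wz":0},{"gripper":0,"dx":0.007,"dy":0,"dz":0,"wx":0,"wy":0,"wz":0},{"gripper":0,"dx":0.008,"dy":0,"dz":0,"wx":0,"wy":0,"wz":0},{"gripper":0,"dx":0.009,"dy":0,"dz":0,"wx":0,"wy":0,"wz":0}]'
```

```text
clock: 6.6
eef_pos: [548.0, 51.7, 62.4]
eef_rot: [3.141, -0.0, 3.005]
wrist_force: [-1.8, 1.3, -0.3]
finger_gap: 0.7
finger_force: 1.3
```

```bash
python3 -m inch '[{"gripper":0,"dx":0.002,"dy":0,"dz":0,"wx":0,"wy":0,"wz":0},{"gripper":0,"dx":0.003,"dy":0,"dz":0,"wx":0,"wy":0,"wz":0},{"gripper":0,"dx":0.004,"dy":0,"dz":0,"wx":0,"wy":0,"wz":0},{"gripper":0,"dx":0.005,"dy":0,"dz":0,"wx":0,"wy":0,"wz":0},{"gripper":0,"dx":0.005,"dy":0,"dz":0,"wx":0,"wy":0,"wz":0}]'
```

```text
clock: 7.02
eef_pos: [549.7, 51.7, 62.1]
eef_rot: [-3.14, -0.009, 3.005]
wrist_force: [-28.2, 0.9, 14.2]
finger_gap: 0.6
finger_force: 14.1
```

It is hard against its stop. I'll back off, lift, and retreat to the front.

```bash
python3 -m inch '[{"gripper":0,"dx":-0.012,"dy":0,"dz":0,"wx":0,"wy":0,"wz":0},{"gripper":0,"dx":-0.025,"dy":-0.003,"dz":0.005,"wx":0,"wy":0,"wz":0},{"gripper":0,"dx":-0.03,"dy":-0.005,"dz":0.04,"wx":0,"wy":0,"wz":0},{"gripper":0,"dx":-0.03,"dy":-0.005,"dz":0.08,"wx":0,"wy":0,"wz":0},{"gripper":0,"dx":-0.03,"dy":-0.005,"dz":0.12,"wx":0,"wy":0,"wz":0}]'
python3 -m inch '[{"gripper":0,"dx":-0.03,"dy":0,"dz":0.01,"wx":0,"wy":0,"wz":0},{"gripper":0,"dx":-0.06,"dy":0,"dz":0.02,"wx":0,"wy":0,"wz":0},{"gripper":0,"dx":-0.09,"dy":0,"dz":0.03,"wx":0,"wy":0,"wz":0},{"gripper":0,"dx":-0.12,"dy":0,"dz":0.03,"wx":0,"wy":0,"wz":0},{"gripper":0,"dx":-0.12,"dy":0,"dz":0.03,"wx":0,"wy":0,"wz":0}]'
python3 - <<'E'
from h import *
s=manip.camera("side")
cv2.imwrite("pics/side4c.png",cv2.resize(s[140:260,230:390],None,fx=4,fy=4,interpolation=cv2.INTER_CUBIC))
E
```

```text
clock: 7.43
eef_pos: [522.7, 46.3, 184.2]
eef_rot: [-3.141, 0.0, 3.004]
wrist_force: [0.4, 0.2, 0.3]
finger_gap: 0.6
finger_force: 0.0
clock: 7.85
eef_pos: [400.2, 46.6, 213.4]
eef_rot: [3.142, 0.002, 3.005]
wrist_force: [-0.4, -0.1, -0.1]
finger_gap: 0.3
finger_force: 0.0
```

View pics/side4c.png

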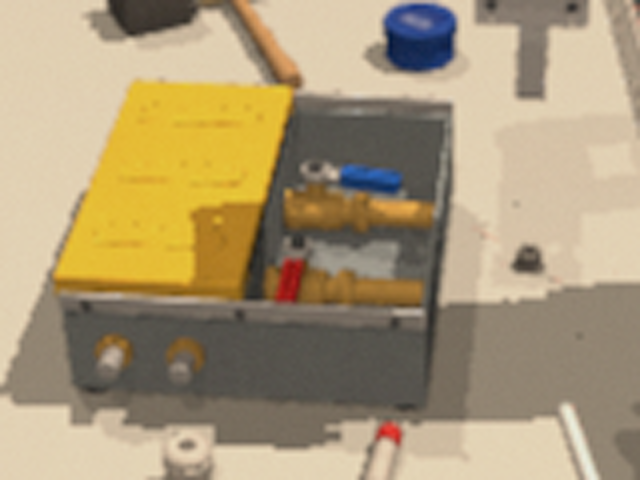

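The red handle lies across its pipe at crop (290,278), parallel to the cover edge. Blue at (370,178) and the bystanders in view look unchanged, the cover is back and the gripper is clear.

```bash
python3 -c "
from cell import manip
print(manip.sign_off())"
```

```text
the job is handed in; nothing more can be done
None
```

I pushed the cover back to its stop and turned the red handle fully shut against its stop; in the last side view the blue handle and nearby items look unmoved and the arm is clear. The job is handed in, but no verdict came back.

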